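# Snap a patient tag shut with bench-held pliers

### The arm

A 6-joint arm with a two-finger parallel gripper is mounted at the origin on the work surface. World frame = base frame: x ahead of the robot, y to its left, z up, the work surface at z = 0. Lengths are in m, angles in rad, forces in N, time in s.
With the tool pointing down it reaches from about 0.375 to 0.975 m from the base axis. Payload 3.8 kg.
Tool frame: the origin (TCP) lies at the very end of the fingers, on their centre line; the grasp point (between the pads) lies 19 mm behind it; z points along the fingers, y is the line along which they close (so a half turn about z gives the same grasp; the last joint's range is limited). The gripper opens to 85 mm and grips with 20 to 120 N. Pads are 22 mm wide; open, the fingers measure 114 mm over their backs; the gripper's body (76 mm by 85 mm) begins 54 mm behind the grasp point. The pads swing forward as they close: fully open they stand 13 mm farther back than shut.
Start: joints at [-1.359, 0.264, 1.604, -0, 1.274, -0.037], TCP at [0.166, -0.654, 0.196] pointing down, gripper open.
Joint ranges: [-2.63, 2.63], [-0.94, 2.18], [0.31, 2.57], [-1.31, 4.45], [0, 2.66], [-2.55, 2.55]. Speed limits (rad/s): [2.57, 2.57, 3.14, 3.14, 3.14, 3.14].

### API

Orientations are given as a rotation vector (axis times angle).
In Python, from workcell import read_state, read_camera, calibration, finish_job gives the robot as it stands.
- The arm moves only by the tool step_arm, never from a script. Its argument "commands" is a list of rows, each an object of numbers: "fingers": the gripper's target within -1 to 1 (shut at 1, half-way at 0, fully open at -1); "dx", "dy", "dz": the shift along the tool's x, y, z in m; "roll": the turn about the tool's z in degrees. In form: [{"fingers": .., "dx": .., "dy": .., "dz": .., "roll": ..}, ...]. A call has 1 to 8 rows; each row is the pose to reach, as a shift and turn from the pose commanded when the call began, along the tool's axes at that moment; what a row does not reach only later rows make up. A row lasts 1/8 s, in which the tool goes at most 62.5 mm and 10.7 degrees, less where a joint would pass 70% of its speed; a pose out of reach is approached as far as the arm can. A call with a gripper value outside its range is refused whole. The fingers move at their own pace and stop on an object; "squeeze" is the grip in N (left out, the last holds). Time passes only in rows, so rows that repeat a pose let the fingers close. It gives the time, the measured TCP pose, the force, the opening and the grip force at its end, in the units of the state.
- read_state(): the state, without advancing time (a new reading comes with each control period).
- read_camera(name): name is "scene" or "top"; returns (picture, depth): 400x640x3 uint8, blue, green, red; 400x640 float32, m along the optical axis (not along the pixel's ray), 0 where there is no reading.
- calibration(name): a dict with "intrinsics" (3x3 intrinsics, pixels), "world_to_cam" (4x4, takes a point from world to camera coordinates). Camera axes: x right, y up, looking along -z (the intrinsics and any distortion apply to the point x, -y, -z); pixel columns grow to the right and rows downward; lengths in m; the calibration is good to about 2 mm. A picture is of the moment at which its call begins. calibration takes no time and is no camera call.
- finish_job(): hands the job in; it is judged then, once.
The state is a dict: "time": time; "q": joint angles; "joint_vel": joint speeds; "joint_torque": joint torques, N m; "tool_pos": TCP position; "tcp_rot": TCP orientation; "wrist_force": force on the tool from outside, world axes, zero at the start; "torque": the same for the moment, N m; "width": opening from 0.0 (shut) to 1.0 (fully open); "grip_force": force on a finger pad.
Only numpy, scipy, OpenCV 4.12 (cv2) and the standard library are available. Lean on these libraries where they do the work, as an engineer would, in place of code of your own. Each camera call takes 0.05 s, during which the arm holds its last target. There are 200 camera calls.

### The job

Set the green stud upright in the hole of the die slide and let go, push the slide home under the jaw of the snap pliers, then press the blue upper handle down until the stud clicks fully home, its cap flush on the die. Press firmly but stop at the click so that the tag is not crushed, then let the pliers spring open; leave the other studs and the things around alone.

Things in the scene. Friction and masses are not known exactly. Their poses are not given: they have to be found in the camera images.
- stud_green: snap stud, loose, about 60 g: lime green round cap 28 mm across, 12 mm tall (grip this); below it a steel collar 14 mm across, 5 mm tall, then an 8 mm shank with a bulb 14 mm at its widest, 14.5 mm below the cap, tapering to a 6 mm tip 22 mm below the cap. Origin: centre of the cap's underside, z up the stud. It stands in one of the rack's three holes, cap on the rack; which one changes
- stud_red: the same stud in red; to be left alone in the rack
- stud_blue: the same stud in blue; to be left alone in the rack
- rack: fixed white block 56 x 160 x 30 mm with three 19 mm holes in a row along its y axis at -48, 0 and +48 mm, all at x = 0. Origin: centre of its underside
- pliers: fixed stand of the snap pliers, base 250 x 70 mm. Origin on the table under the jaw; x runs from the handles (-x) to the pivot (+x); y is the way the slide is pulled out. Beyond y = 35 mm there are only the cross rail (24 mm high, to y = 195 mm) and the slide. Fixed lower handle: to x = -160 mm. The arm's brass pressing screw, 88 mm from the pivot, is set anew every day, 5 mm either way
- slide (a joint): position in m of the steel die slide along the stand's y: 0 = home against its stop, die straight under the jaw; 0.12 = fully out. About 5 N of friction; it stays where it is left
- die (a point): hole centre in the top face of the slide's die (44 x 44 mm, top 56 mm above the table), axes parallel to the stand's. Hole 16.5 mm wide, 2 mm chamfer. Four spring claws 12 mm down hold the stud up: let go, it stands in the hole, leaning at most a little, cap underside 6 to 8 mm above the die. Pressed past the claws (about 25 N) it clicks and the cap lies flush
- slide_knob (a point): top centre of the slide's yellow upright grip, 34 mm (stand's x) x 14 mm (y) x 60 mm tall, top 86 mm above the table, 63 mm beyond the die centre in +y; push it towards the stand's -y to bring the slide home
- handle_pad (a point): point on the blue upper handle's flat top (24 mm wide, 100 mm long, 35 mm beyond this point), 190 mm from the pivot, 8 mm above its centre line: push here. 173 mm above the table when open, 100 to 125 mm when the stud is home (this changes daily with the screw: feel for it). The click takes 9 to 18 N; then the force drops below 6 N and rises steeply when the cap is flush. 28 N crushes the tag
- bowl: lime green square bowl 85 x 85 x 45 mm, bystander
- bottle: white bottle, 64 mm across, 170 mm tall, bystander
- jar: glass jar with yellow lid, 60 mm across, 70 mm tall, bystander
- tweezers: steel tweezers 155 mm long lying on the table, bystander
- marker: black marker pen 120 mm long, 18 mm across, lying on the table, bystander
- lever: the pliers' upper arm, 225 mm long, 18 to 26 mm wide. Origin on its pivot, which is fixed at the stand's x = +90 mm, y = 0, 88 mm above the table, axis along the stand's y; the arm points along its own -x, over the die and on towards the robot. A spring (1 to 4 N at the pad) holds it open, raised 0.42 rad; it is level when shut, and raised 0.02 to 0.15 rad with the stud home

How it is judged:
On the way, in this order (a step that is already met when the one before it is completed fails the run):
1. the green stud stands upright in the die's hole, not yet clicked, and let go, with the slide still out (horizontal distance between stud_green and die below 0.005 m and z of stud_green in the frame of die between 0.004 and 0.012 m and angle between stud_green's own z axis and vertical below 0.25 rad and contact force between the fingers and stud_green below 0.1 N and value of joint slide above 0.05 m), for 0.2 s.
2. the slide is home under the jaw with the green stud standing in it, not yet clicked (value of joint slide below 0.003 m and horizontal distance between stud_green and die below 0.005 m and z of stud_green in the frame of die above 0.004 m), for 0.1 s.
3. the stud has clicked home under the lowered jaw (height (world z) of handle_pad below 0.14 m and z of stud_green in the frame of die below 0.0016 m and horizontal distance between stud_green and die below 0.003 m), for 0.02 s.
At the end, for the whole second after the job is handed in: the green stud is clicked home in the die (cap within 1.6 mm of flush, within 3 mm of the hole's centre, tilted less than 0.1 rad, at rest), the slide is within 4 mm of home, and the pliers have sprung open (handle pad above 155 mm) (z of stud_green in the frame of die below 0.0016 m and horizontal distance between stud_green and die below 0.003 m and angle between stud_green's own z axis and vertical below 0.1 rad and value of joint slide below 0.004 m and height (world z) of handle_pad above 0.155 m and linear speed of stud_green below 0.02 m/s); the robot touches nothing.
It fails at once if the tag is crushed: the pliers press on the green stud with more than 60 N (contact force between lever and stud_green above 60 N).
It fails at once if the red or blue stud is moved by more than 15 mm (distance of any of stud_red, stud_blue from where it was at the start of the episode above 0.015 m).
It fails at once if a bystander is moved by more than 30 mm (distance of any of bowl, bottle, jar, tweezers, marker from where it was at the start of the episode above 0.03 m).
It also fails if it takes over 64 s, if anything falls off the work surface, if the arm or the gripper's body presses on something with over 40 N, if the wrist force passes 120 N, or if a joint passes its speed limit or range.

## Working session

There is one attempt and no reset: what is moved stays moved. The work goes in short steps, Python scripts to look and compute and a tool call to move; the robot and the scene stay as the last step left them, time stands still between calls to the robot, and variables do not carry over. Pictures are saved under pics/ and viewed, at most 10 in all, crops included, and the job is handed in when it is done.

Besides the shell and the picture viewer there is one more tool, called as name(argument=value, ...), one argument or row to a line, values as JSON. step_arm: Moves the arm, as the interface text tells. Its arguments: {"type":"object","properties":{"commands":{"type":"array","items":{"type":"object","properties":{"fingers":{"type":"number"},"dx":{"type":"number"},"dy":{"type":"number"},"dz":{"type":"number"},"roll":{"type":"number"}}}},"squeeze":{"type":"number"}},"required":["commands"]}

```bash
mkdir -p pics; cat > h.py <<'E'
import numpy as np, cv2
from workcell import *
def cast(name,u,v,z):
    c=calibration(name);K=np.array(c["intrinsics"]);T=np.array(c["world_to_cam"])
    d=np.linalg.inv(K)@[u,v,1.];d=T[:3,:3].T@(d*[1,-1,-1]);o=-T[:3,:3].T@T[:3,3]
    return o+d*(z-o[2])/d[2]
def cloud(name,D):
    c=calibration(name);K=np.array(c["intrinsics"]);T=np.array(c["world_to_cam"])
    v,u=np.mgrid[:400,:640]
    P=np.stack([(u-K[0,2])/K[0,0]*D,-(v-K[1,2])/K[1,1]*D,-D],-1)
    return (P-T[:3,3])@T[:3,:3]
E
python3 - <<'E'
from h import *
for n in("scene","top"):
    p,d=read_camera(n);np.savez(n+"0.npz",p=p,d=d);cv2.imwrite(f"pics/{n}0.png",p)
    c=calibration(n);print(c)
print(read_state())
E
```

```text
{'intrinsics': array([[469.71564521,   0.        , 317.86628577],
       [  0.        , 469.71564521, 202.28164483],
       [  0.        ,   0.        ,   1.        ]]), 'world_to_cam': array([[-0.85679537,  0.51556519,  0.00970709,  0.52502251],
       [-0.34503485, -0.58718494,  0.73223275,  0.13320071],
       [ 0.38321357,  0.62402434,  0.6809853 , -1.58237818],
       [ 0.        ,  0.        ,  0.        ,  1.        ]])}
{'intrinsics': array([[511.61305641,   0.        , 325.19845766],
       [  0.        , 511.61305641, 197.21738896],
       [  0.        ,   0.        ,   1.        ]]), 'world_to_cam': array([[-0.00160715, -0.99983913, -0.0178645 , -0.01459901],
       [ 0.99616867, -0.00316278,  0.08739554, -0.59628279],
       [-0.08743798, -0.0176556 ,  0.99601349, -1.20417486],
       [ 0.        ,  0.        ,  0.        ,  1.        ]])}
{'time': 0.1, 'q': array([-1.35890606e+00,  2.64717672e-01,  1.60525418e+00,  2.33788913e-05,
        1.27370748e+00, -3.68932059e-02]), 'joint_vel': array([-0.00015522, -0.00187431, -0.00164966,  0.00080242,  0.00131052,
       -0.00028075]), 'joint_torque': array([-1.42148047e-04, -5.16706109e+01, -3.68590629e+01, -1.74065809e-05,
        6.27579895e-03,  1.24121206e-05]), 'tool_pos': array([ 0.16605608, -0.65348686,  0.19435071]), 'tcp_rot': array([-3.11525533e+00, -3.89512301e-01,  2.51296287e-04]), 'wrist_force': array([-0.6987017 ,  0.1059618 , -0.57303874]), 'torque': array([ 0.05300617, -0.00115265, -0.0409866 ]), 'grip_force': 0.0, 'width': 0.9999691119759896}
```

View pics/top0.png

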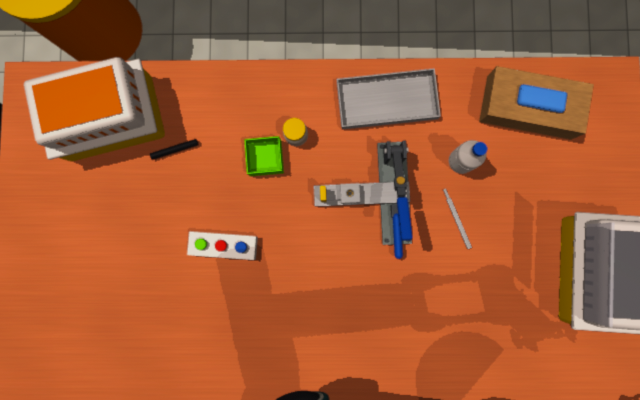

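View pics/scene0.png

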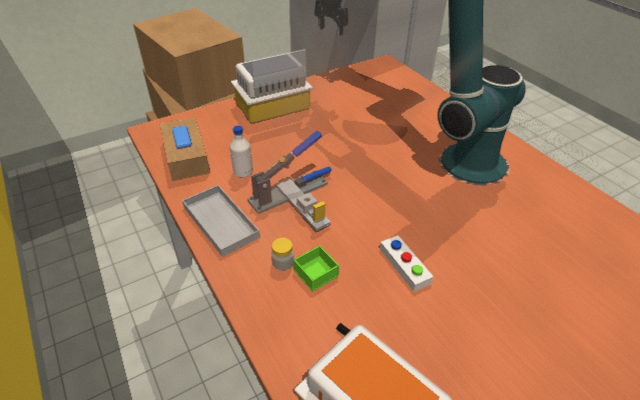

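The top view shows the green stud at (201,244), red at (221,245) and blue at (241,247). The die hole is near (350,193), the yellow knob near (323,193) and the blue handles near (402,225). The bowl is at (264,156) and the jar at (294,130).

```bash
python3 - <<'E'
from h import *
def comp(m,n=4):
    k,l,s,c=cv2.connectedComponentsWithStats(m.astype(np.uint8))
    return [(s[i],c[i],l==i) for i in range(1,k) if s[i,4]>=n]
for n,roi in(("top",(100,300,170,480)),("scene",(100,300,220,450))):
    f=np.load(n+"0.npz");p=f["p"];d=f["d"];W=cloud(n,d);h=cv2.cvtColor(p,cv2.COLOR_BGR2HSV)
    R=np.zeros((400,640),bool);R[roi[0]:roi[1],roi[2]:roi[3]]=1
    S=(h[...,1]>150)&(h[...,2]>70)&R
    for nm,a,b in(("yel",20,33),("green",36,75),("blue",100,130)):
        for s,c,m in comp(S&(h[...,0]>=a)&(h[...,0]<=b),15):
            w=W[m&(d>0)];zt=np.percentile(w[:,2],95)
            print(n,nm,c.round(1),s[4],"med",np.median(w,0).round(4),"ztop",zt.round(3),"min",w.min(0).round(3),"max",w.max(0).round(3))
t=cv2.imread("pics/top0.png")[130:270,180:430];s=cv2.imread("pics/scene0.png")[120:300,230:440]
cv2.imwrite("pics/c0.png",np.vstack([cv2.resize(t,(750,420),interpolation=2)]))
g=cv2.imread("pics/top0.png")
for u,v,z in((201,244,.042),(241,247,.042),(350,193,.056),(323,193,.086)): print(u,v,cast("top",u,v,z).round(4))
E
```

```text
top yel [293.8 128.9] 408 med [0.7535 0.0563 0.0701] ztop 0.074 min [ 0.727  0.03  -0.004] max [0.798 0.089 0.077]
top yel [322.7 193.5] 96 med [ 0.5985 -0.012   0.0856] ztop 0.089 min [ 0.584 -0.019  0.024] max [ 0.617 -0.003  0.092]
top green [263.3 155.7] 1264 med [0.7006 0.1357 0.006 ] ztop 0.046 min [ 0.651  0.087 -0.003] max [0.74  0.177 0.05 ]
top green [200.4 243.8] 106 med [0.4848 0.2791 0.0423] ztop 0.046 min [0.473 0.266 0.032] max [0.497 0.292 0.046]
top blue [476.5 148.8] 69 med [ 0.686  -0.3414  0.1695] ztop 0.174 min [ 0.673 -0.347  0.16 ] max [ 0.699 -0.335  0.174]
top blue [401.1 225.2] 756 med [ 0.5243 -0.1851  0.154 ] ztop 0.184 min [ 0.453 -0.197  0.026] max [ 0.587 -0.173  0.189]
top blue [240.6 246.6] 88 med [0.4776 0.1833 0.042 ] ztop 0.047 min [0.468 0.171 0.035] max [0.489 0.195 0.049]
scene yel [264.5 109. ] 792 med [ 0.493  -0.5816  0.0454] ztop 0.076 min [ 0.36  -0.727  0.005] max [ 0.556 -0.566  0.087]
scene yel [318.8 210.9] 183 med [ 0.6061 -0.0066  0.0665] ztop 0.087 min [ 0.588 -0.02   0.029] max [ 0.623 -0.001  0.09 ]
scene yel [281.7 246.5] 295 med [0.7589 0.0615 0.0694] ztop 0.073 min [0.731 0.03  0.056] max [0.783 0.083 0.074]
scene green [315.9 267.5] 1285 med [0.696  0.1265 0.0187] ztop 0.045 min [ 0.632  0.06  -0.003] max [0.746 0.18  0.049]
scene green [416.9 269.5] 83 med [0.4889 0.2814 0.0413] ztop 0.045 min [0.474 0.267 0.029] max [0.502 0.294 0.046]
scene blue [237.6 129.5] 57 med [ 0.691  -0.3425  0.1687] ztop 0.173 min [ 0.678 -0.359  0.16 ] max [ 0.702 -0.332  0.173]
scene blue [316.6 173.4] 125 med [ 0.5072 -0.1838  0.0341] ztop 0.038 min [ 0.454 -0.193  0.022] max [ 0.554 -0.177  0.04 ]
scene blue [395.9 244.3] 63 med [0.4824 0.1866 0.0415] ztop 0.045 min [0.468 0.173 0.036] max [0.494 0.198 0.046]
201 244 [0.4847 0.2776 0.042 ]
241 247 [0.4775 0.1826 0.042 ]
350 193 [ 0.6034 -0.0747  0.056 ]
323 193 [ 0.6007 -0.0121  0.086 ]
```

View pics/c0.png

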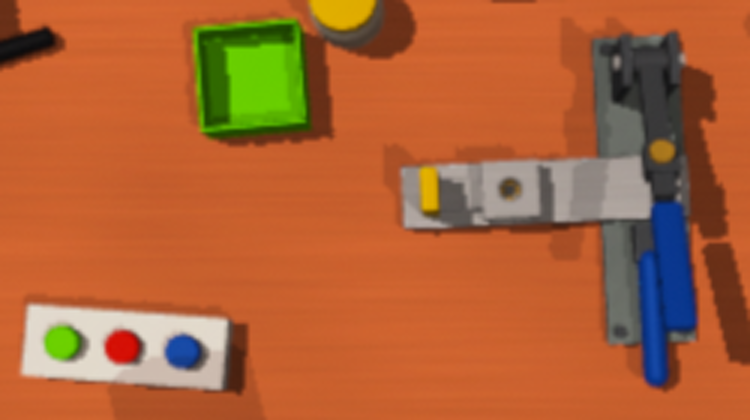

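The hole shows at crop (510,188), which is pixel (350,192.7). The slide runs along world y with a yaw of about +0.045 rad. I'll rotate the gripper to close along world x so the neighbouring studs stay clear, then carry it up and across.

step_arm(
  commands=[
    {"fingers":-1,"dx":0.03,"dy":-0.03,"dz":-0.05,"roll":-10},
    {"fingers":-1,"dx":0.08,"dy":-0.08,"dz":-0.09,"roll":-20},
    {"fingers":-1,"dx":0.12,"dy":-0.12,"dz":-0.12,"roll":-30},
    {"fingers":-1,"dx":0.16,"dy":-0.165,"dz":-0.126,"roll":-40},
    {"fingers":-1,"dx":0.2,"dy":-0.21,"dz":-0.126,"roll":-50},
    {"fingers":-1,"dx":0.24,"dy":-0.25,"dz":-0.126,"roll":-60},
    {"fingers":-1,"dx":0.28,"dy":-0.29,"dz":-0.126,"roll":-70},
    {"fingers":-1,"dx":0.32,"dy":-0.33,"dz":-0.126,"roll":-75.7},
  ],
)

```text
time: 1.1
tool_pos: [0.3955, -0.2536, 0.3213]
tcp_rot: [2.218, 2.224, 0.0]
wrist_force: [1.6, -0.2, 0.4]
width: 1.001
grip_force: 0.0
```

step_arm(
  commands=[
    {"dx":0.06,"dy":0.02,"dz":0},
    {"dx":0.12,"dy":0.04,"dz":0},
    {"dx":0.18,"dy":0.05,"dz":0},
    {"dx":0.24,"dy":0.06,"dz":0.0},
    {"dx":0.3,"dy":0.07,"dz":0.01},
    {"dx":0.36,"dy":0.08,"dz":0.02},
    {"dx":0.42,"dy":0.09,"dz":0.03},
    {"dx":0.48,"dy":0.09,"dz":0.04},
  ],
)

```text
invalid input
```

step_arm(
  commands=[
    {"dx":0.03,"dy":0,"dz":0.05},
    {"dx":0.055,"dy":0,"dz":0.1},
    {"dx":0.055,"dy":0,"dz":0.15},
    {"dx":0.055,"dy":0,"dz":0.19},
    {"dx":0.055,"dy":0,"dz":0.19},
  ],
)

```text
invalid input
```

```bash
python3 - <<'E'
from h import *
r=read_state();print(r['tool_pos'],r['tcp_rot'])
for n in("scene","top"):
    p,d=read_camera(n);cv2.imwrite(f"pics/{n}1.png",p)
a=cv2.imread("pics/scene1.png")[190:310,350:480];b=cv2.imread("pics/top1.png")[190:310,140:270]
cv2.imwrite("pics/m1.png",cv2.resize(np.hstack([a,b]),(780,360),interpolation=2))
E
```

```text
[ 0.39552946 -0.25360309  0.32129628] [2.21836127e+00 2.22443074e+00 1.90365808e-04]
```

View pics/m1.png

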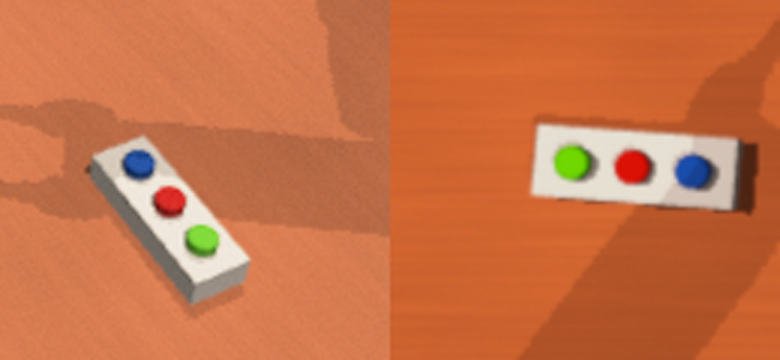

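Both moves were refused because a row needs all its fields. The picture shows the rack untouched, with the green stud at about pixel (201,244) in the top view. I'll send the moves again with every field filled in.

step_arm(
  commands=[
    {"fingers":-1,"dx":0.06,"dy":0.02,"dz":0,"roll":0},
    {"fingers":-1,"dx":0.12,"dy":0.04,"dz":0,"roll":0},
    {"fingers":-1,"dx":0.18,"dy":0.05,"dz":0,"roll":0},
    {"fingers":-1,"dx":0.24,"dy":0.06,"dz":0,"roll":0},
    {"fingers":-1,"dx":0.3,"dy":0.07,"dz":0.01,"roll":0},
    {"fingers":-1,"dx":0.36,"dy":0.08,"dz":0.02,"roll":0},
    {"fingers":-1,"dx":0.42,"dy":0.09,"dz":0.03,"roll":0},
    {"fingers":-1,"dx":0.48,"dy":0.09,"dz":0.04,"roll":0},
  ],
)

```text
time: 2.2
tool_pos: [0.486, 0.2254, 0.2807]
tcp_rot: [2.223, 2.219, -0.001]
wrist_force: [1.5, -0.0, 0.1]
width: 1.006
grip_force: 0.0
```

step_arm(
  commands=[
    {"fingers":-1,"dx":0.03,"dy":0,"dz":0.05,"roll":0},
    {"fingers":-1,"dx":0.055,"dy":0,"dz":0.1,"roll":0},
    {"fingers":-1,"dx":0.055,"dy":0,"dz":0.15,"roll":0},
    {"fingers":-1,"dx":0.055,"dy":0,"dz":0.18,"roll":0},
    {"fingers":-1,"dx":0.055,"dy":0,"dz":0.18,"roll":0},
  ],
)

```text
time: 2.82
tool_pos: [0.4829, 0.2772, 0.0979]
tcp_rot: [-2.222, -2.218, 0.012]
wrist_force: [0.4, 0.5, -0.0]
width: 1.002
grip_force: 0.0
```

```bash
python3 - <<'E'
from h import *
r=read_state();print(r['tool_pos'],r['tcp_rot'])
for n in("scene","top"):
    p,d=read_camera(n);cv2.imwrite(f"pics/{n}2.png",p)
a=cv2.imread("pics/scene2.png")[190:310,350:480];b=cv2.imread("pics/top2.png")[190:310,140:270]
cv2.imwrite("pics/m2.png",cv2.resize(np.hstack([a,b]),(780,360),interpolation=2))
E
```

```text
[0.48292655 0.27721113 0.09786723] [-2.22172113 -2.21818197  0.01192465]
```

View pics/m2.png

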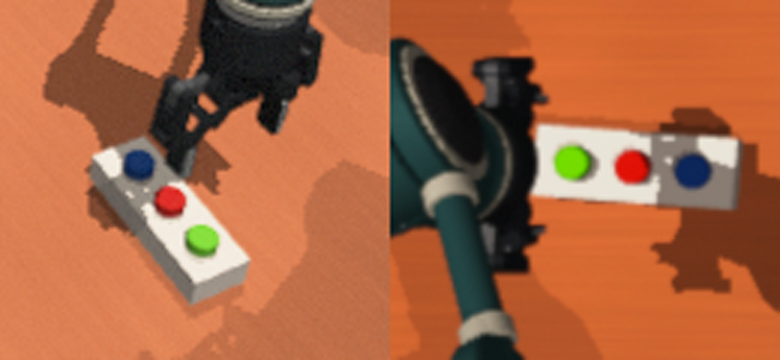

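step_arm(
  commands=[
    {"fingers":-1,"dx":0,"dy":0.0,"dz":0.035,"roll":0},
    {"fingers":-1,"dx":0,"dy":0.0,"dz":0.06,"roll":0},
    {"fingers":-1,"dx":0,"dy":0.0,"dz":0.068,"roll":0},
    {"fingers":-1,"dx":0,"dy":0.0,"dz":0.068,"roll":0},
    {"fingers":-1,"dx":0,"dy":0.0,"dz":0.068,"roll":0},
  ],
)

```text
time: 3.55
tool_pos: [0.4871, 0.28, 0.0355]
tcp_rot: [2.222, 2.22, 0.005]
wrist_force: [-0.9, -0.1, -0.2]
width: 1.002
grip_force: 0.0
```

step_arm(
  commands=[
    {"fingers":-1,"dx":0,"dy":0,"dz":0.003,"roll":0},
    {"fingers":0.2,"dx":0,"dy":0,"dz":0.003,"roll":0},
    {"fingers":0.5,"dx":0,"dy":0,"dz":0.003,"roll":0},
    {"fingers":1,"dx":0,"dy":0,"dz":0.003,"roll":0},
    {"fingers":1,"dx":0,"dy":0,"dz":0.003,"roll":0},
    {"fingers":1,"dx":0,"dy":0,"dz":0.003,"roll":0},
    {"fingers":1,"dx":0,"dy":0,"dz":0.003,"roll":0},
    {"fingers":1,"dx":0,"dy":0,"dz":0.003,"roll":0},
  ],
  squeeze=40,
)

```text
time: 4.55
tool_pos: [0.4855, 0.2794, 0.0306]
tcp_rot: [-2.222, -2.221, 0.0]
wrist_force: [0.0, 0.4, -0.7]
width: -0.001
grip_force: 0.0
```

```bash
python3 - <<'E'
from h import *
for n in("scene","top"):
    p,d=read_camera(n);cv2.imwrite(f"pics/{n}3.png",p)
a=cv2.imread("pics/scene3.png")[190:310,350:480];b=cv2.imread("pics/top3.png")[190:310,140:270]
cv2.imwrite("pics/m3.png",cv2.resize(np.hstack([a,b]),(780,360),interpolation=2))
c=calibration("scene");K=c["intrinsics"];T=c["world_to_cam"]
for P in([.4855,.2794,.0306,1],[.4848,.2785,.042,1]):
    q=(T@P)[:3]*[1,-1,-1];u=K@q;print(u[:2]/u[2])
E
```

```text
[416.95841733 271.09507587]
[417.63065053 267.90843645]
```

View pics/m3.png

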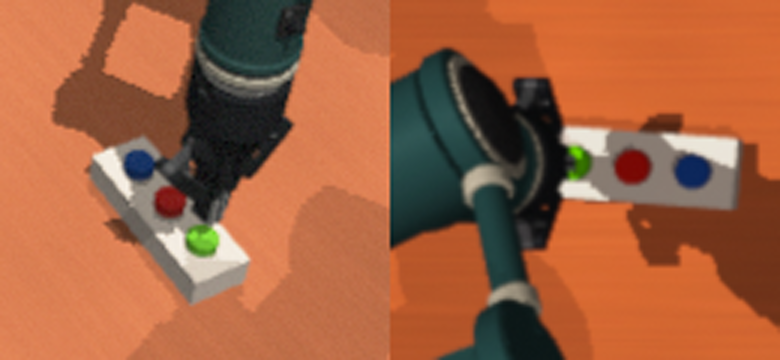

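The stud hasn't moved. The shut fingertips show at scene crop (212,218), which is higher than the reported TCP would project to. I'll check the actual fingertip height with depth.

```bash
python3 - <<'E'
from h import *
p,d=read_camera("scene");W=cloud("scene",d);print(read_state()['tool_pos'],read_state()['wrist_force'])
dark=p.max(2)<75
for v in range(250,272,2):
    print(v,[(u,*(W[v,u]*1000).round().astype(int)) for u in range(408,432,2) if dark[v,u]])
E
```

```text
[0.48551218 0.27936542 0.03057994] [-0.52533501 -0.30037307  0.73154829]
250 [(408, np.int64(547), np.int64(291), np.int64(158)), (410, np.int64(541), np.int64(292), np.int64(156)), (412, np.int64(533), np.int64(290), np.int64(150)), (414, np.int64(510), np.int64(276), np.int64(123)), (416, np.int64(504), np.int64(277), np.int64(121)), (418, np.int64(499), np.int64(279), np.int64(120)), (420, np.int64(504), np.int64(289), np.int64(132)), (422, np.int64(504), np.int64(294), np.int64(137)), (424, np.int64(498), np.int64(296), np.int64(136)), (426, np.int64(483), np.int64(289), np.int64(120)), (428, np.int64(477), np.int64(290), np.int64(117))]
252 [(408, np.int64(545), np.int64(290), np.int64(150)), (410, np.int64(539), np.int64(291), np.int64(147)), (412, np.int64(530), np.int64(289), np.int64(140)), (414, np.int64(526), np.int64(291), np.int64(140)), (416, np.int64(509), np.int64(283), np.int64(122)), (418, np.int64(505), np.int64(285), np.int64(122)), (420, np.int64(504), np.int64(290), np.int64(126)), (422, np.int64(499), np.int64(292), np.int64(124)), (424, np.int64(491), np.int64
[... 408 characters left out ...]
85), np.int64(288), np.int64(105))]
256 [(414, np.int64(523), np.int64(291), np.int64(123)), (416, np.int64(516), np.int64(291), np.int64(119)), (418, np.int64(501), np.int64(284), np.int64(104)), (420, np.int64(500), np.int64(290), np.int64(109)), (422, np.int64(491), np.int64(289), np.int64(102))]
258 [(414, np.int64(502), np.int64(274), np.int64(87)), (416, np.int64(499), np.int64(278), np.int64(88)), (418, np.int64(501), np.int64(286), np.int64(98)), (420, np.int64(492), np.int64(285), np.int64(92))]
260 [(416, np.int64(502), np.int64(282), np.int64(87)), (418, np.int64(498), np.int64(285), np.int64(88))]
262 [(418, np.int64(495), np.int64(284), np.int64(77))]
264 []
266 []
268 []
270 []
```

```bash
python3 - <<'E'
from h import *
p,d=read_camera("scene");W=cloud("scene",d);h=cv2.cvtColor(p,cv2.COLOR_BGR2HSV)
for v in range(256,276):
    print(v,[(u,*p[v,u].tolist(),int(d[v,u]*1000),int(W[v,u,2]*1000)) for u in (414,417,419,421,423)])
cv2.imwrite("pics/s4.png",cv2.resize(p[225:295,375:465],(765,595),interpolation=cv2.INTER_NEAREST))
E
```

```text
256 [(414, 44, 46, 48, 1115, 123), (417, 35, 31, 30, 1124, 117), (419, 23, 28, 25, 1144, 102), (421, 44, 46, 45, 1136, 108), (423, 58, 60, 60, 1140, 104)]
257 [(414, 81, 87, 91, 1119, 118), (417, 29, 24, 26, 1149, 96), (419, 21, 22, 16, 1145, 99), (421, 75, 79, 80, 1143, 100), (423, 73, 75, 74, 1150, 95)]
258 [(414, 61, 65, 69, 1162, 84), (417, 25, 25, 25, 1153, 91), (419, 29, 25, 26, 1151, 93), (421, 85, 87, 89, 1148, 95), (423, 72, 76, 75, 1151, 93)]
259 [(414, 47, 50, 54, 1165, 80), (417, 21, 18, 19, 1149, 92), (419, 35, 34, 30, 1151, 91), (421, 90, 93, 96, 1150, 91), (423, 65, 67, 66, 1153, 89)]
260 [(414, 65, 69, 73, 1169, 75), (417, 23, 23, 19, 1156, 85), (419, 43, 44, 44, 1156, 85), (421, 98, 102, 104, 1152, 88), (423, 77, 77, 80, 1153, 87)]
261 [(414, 110, 116, 125, 1172, 71), (417, 25, 25, 24, 1155, 84), (419, 53, 53, 53, 1158, 82), (421, 99, 102, 102, 0, 974), (423, 90, 91, 93, 1161, 80)]
262 [(414, 134, 144, 153, 1225, 28), (417, 29, 30, 30, 1160, 78), (419, 59, 61, 61, 1160, 79), (421, 99, 101, 102, 1161, 78), (423, 85, 91, 102, 1163, 76)]
263 [(414, 133, 143, 153, 1218, 
[... 1348 characters left out ...]
1, 54, 205, 120, 1183, 45), (423, 198, 227, 227, 1198, 32)]
272 [(414, 34, 125, 73, 1186, 40), (417, 45, 184, 107, 1181, 44), (419, 50, 192, 112, 1187, 39), (421, 43, 170, 99, 1187, 40), (423, 218, 232, 239, 1201, 29)]
273 [(414, 33, 121, 72, 1190, 35), (417, 39, 147, 86, 1185, 39), (419, 39, 161, 93, 1183, 40), (421, 51, 135, 91, 1191, 34), (423, 224, 236, 243, 1199, 28)]
274 [(414, 93, 149, 125, 1187, 35), (417, 33, 135, 77, 1185, 37), (419, 52, 143, 93, 1184, 38), (421, 112, 162, 147, 1196, 28), (423, 225, 236, 244, 1197, 28)]
275 [(414, 174, 200, 205, 1192, 29), (417, 100, 155, 130, 1186, 35), (419, 122, 173, 155, 1190, 31), (421, 180, 206, 212, 1193, 29), (423, 223, 233, 241, 1193, 29)]
```

View pics/s4.png

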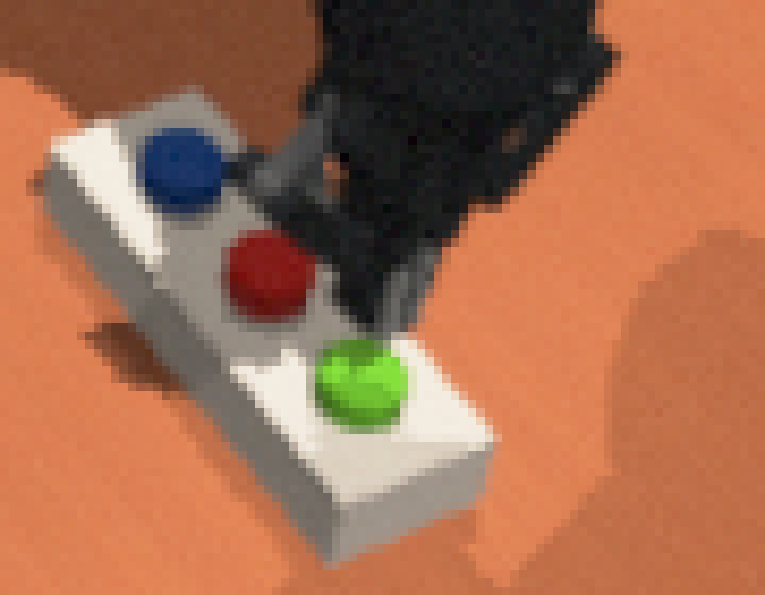

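The shut fingertips are at pixel (419.5,265) with depth z≈69 mm, but the reported z is 31 mm. So the reported TCP doesn't match the real tip. I'll measure that offset across both views.

```bash
python3 - <<'E'
from h import *
for z in(.03,.045,.06,.07): print(z,cast("scene",419.5,265.5,z).round(4),cast("top",200.7,243.3,z).round(4))
p,d=read_camera("top");W=cloud("top",d)
for v in range(236,256,2): print(v,[(u,int(p[v,u].max()),*(W[v,u]*1000).astype(int).tolist()) for u in range(194,208,2)])
E
```

```text
0.03 [0.4675 0.2681 0.03  ] [0.4864 0.2814 0.03  ]
0.045 [0.4776 0.2765 0.045 ] [0.4864 0.2775 0.045 ]
0.06 [0.4877 0.2849 0.06  ] [0.4864 0.2736 0.06  ]
0.07 [0.4944 0.2904 0.07  ] [0.4864 0.271  0.07  ]
236 [(194, 11, 501, 245, 219), (196, 69, 501, 245, 205), (198, 212, 503, 288, 28), (200, 229, 503, 283, 31), (202, 231, 503, 280, 22), (204, 233, 503, 273, 30), (206, 234, 503, 268, 30)]
238 [(194, 10, 497, 243, 226), (196, 20, 497, 244, 209), (198, 101, 499, 288, 28), (200, 180, 498, 282, 31), (202, 182, 498, 278, 31), (204, 207, 498, 273, 32), (206, 233, 498, 268, 30)]
240 [(194, 11, 493, 243, 227), (196, 10, 493, 242, 216), (198, 23, 493, 242, 199), (200, 162, 494, 279, 44), (202, 212, 494, 274, 45), (204, 132, 494, 271, 39), (206, 168, 494, 268, 31)]
242 [(194, 12, 489, 242, 231), (196, 12, 489, 241, 218), (198, 31, 489, 241, 203), (200, 70, 489, 268, 86), (202, 171, 489, 275, 40), (204, 120, 489, 270, 40), (206, 91, 489, 266, 37)]
244 [(194, 12, 485, 241, 232), (196, 12, 485, 242, 215), (198, 19, 485, 240, 206), (200, 31, 484, 269, 83), (202, 96, 484, 275, 41), (204, 113, 484, 
[... 268 characters left out ...]
1, 218), (198, 32, 477, 242, 200), (200, 152, 475, 279, 43), (202, 131, 475, 275, 41), (204, 101, 475, 271, 36), (206, 131, 475, 269, 26)]
250 [(194, 11, 473, 243, 226), (196, 37, 473, 243, 211), (198, 168, 471, 272, 87), (200, 201, 470, 282, 29), (202, 174, 470, 278, 30), (204, 180, 470, 273, 28), (206, 168, 470, 268, 30)]
252 [(194, 14, 469, 245, 217), (196, 123, 469, 244, 206), (198, 232, 465, 285, 36), (200, 234, 465, 282, 29), (202, 234, 465, 278, 29), (204, 234, 465, 273, 27), (206, 223, 465, 268, 30)]
254 [(194, 13, 465, 247, 210), (196, 77, 462, 268, 119), (198, 229, 460, 287, 28), (200, 233, 460, 282, 31), (202, 233, 460, 278, 29), (204, 233, 460, 273, 26), (206, 233, 460, 268, 27)]
```

The xy matches, but the tips sit about 38 mm above the reported TCP. I'll open, go down part of that with the fingers clear of the rack, and check.

step_arm(
  commands=[
    {"fingers":-0.5,"dx":0,"dy":0,"dz":-0.01,"roll":0},
    {"fingers":-1,"dx":0,"dy":0,"dz":-0.01,"roll":0},
    {"fingers":-1,"dx":0,"dy":0,"dz":-0.01,"roll":0},
    {"fingers":-1,"dx":0,"dy":0,"dz":-0.01,"roll":0},
    {"fingers":-1,"dx":0,"dy":0,"dz":0,"roll":0},
    {"fingers":-1,"dx":0,"dy":0,"dz":0.01,"roll":0},
    {"fingers":-1,"dx":0,"dy":0,"dz":0.02,"roll":0},
    {"fingers":-1,"dx":0,"dy":0,"dz":0.02,"roll":0},
  ],
)

```text
time: 5.8
tool_pos: [0.4842, 0.2787, 0.0089]
tcp_rot: [-2.222, -2.22, 0.005]
wrist_force: [-1.3, 1.0, -0.5]
width: 0.996
grip_force: 0.0
```

```bash
python3 - <<'E'
from h import *
print(read_state()['tool_pos'],read_state()['wrist_force'])
p,d=read_camera("scene");q,e=read_camera("top")
a=p[205:295,370:470];b=q[200:290,160:260]
cv2.imwrite("pics/s5.png",cv2.resize(np.hstack([a,b]),(800,360),interpolation=2))
W=cloud("scene",d)
m=(p.max(2)<110)&(W[...,2]<.14)&(W[...,2]>.02);m[:200]=0;m[300:]=0;m[:,:370]=0;m[:,460:]=0
for z in range(20,120,10):
    k=m&(W[...,2]*1000>=z)&(W[...,2]*1000<z+10);v,u=np.nonzero(k);w=W[k]
    if len(w): print(z,len(w),w.min(0).round(3),w.max(0).round(3))
E
```

```text
[0.48416058 0.27867308 0.00885097] [-1.30648937  1.04140573 -0.48077104]
20 29 [0.454 0.177 0.02 ] [0.517 0.301 0.03 ]
30 28 [0.456 0.17  0.031] [0.513 0.281 0.04 ]
40 49 [0.469 0.172 0.04 ] [0.494 0.243 0.046]
50 4 [0.441 0.269 0.054] [0.532 0.28  0.059]
60 29 [0.438 0.267 0.061] [0.543 0.289 0.07 ]
70 45 [0.436 0.268 0.07 ] [0.543 0.289 0.08 ]
80 40 [0.439 0.267 0.08 ] [0.544 0.29  0.09 ]
90 30 [0.43  0.269 0.091] [0.541 0.29  0.1  ]
100 59 [0.413 0.27  0.101] [0.56  0.292 0.11 ]
110 99 [0.414 0.269 0.11 ] [0.562 0.295 0.12 ]
```

View pics/s5.png

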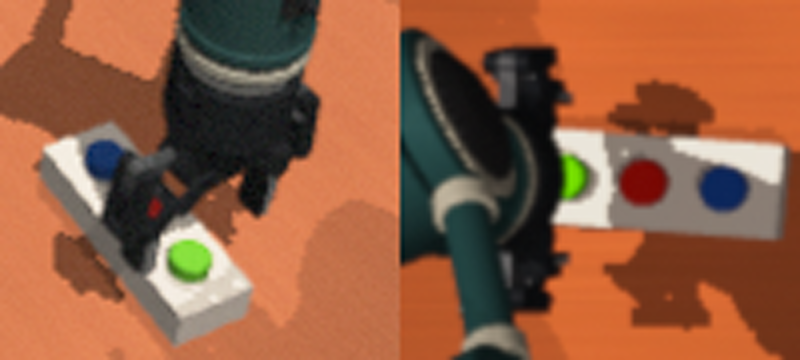

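The open tips are at z≈58 mm with 9 mm reported. After the 13 mm swing that confirms the +37 mm offset, so I go down 17 mm more and grip.

step_arm(
  commands=[
    {"fingers":-1,"dx":0,"dy":0,"dz":0.01,"roll":0},
    {"fingers":-1,"dx":0,"dy":0,"dz":0.017,"roll":0},
    {"fingers":-1,"dx":0,"dy":0,"dz":0.017,"roll":0},
    {"fingers":0.0,"dx":0,"dy":0,"dz":0.017,"roll":0},
    {"fingers":1,"dx":0,"dy":0,"dz":0.017,"roll":0},
    {"fingers":1,"dx":0,"dy":0,"dz":0.017,"roll":0},
    {"fingers":1,"dx":0,"dy":0,"dz":0.017,"roll":0},
    {"fingers":1,"dx":0,"dy":0,"dz":0.017,"roll":0},
  ],
)

```text
time: 6.9
tool_pos: [0.4861, 0.2797, -0.0057]
tcp_rot: [2.222, 2.22, 0.002]
wrist_force: [0.3, -0.7, 4.0]
width: 0.304
grip_force: 42.1
```

step_arm(
  commands=[
    {"fingers":1,"dx":0,"dy":0,"dz":-0.04,"roll":0},
    {"fingers":1,"dx":0,"dy":0,"dz":-0.08,"roll":0},
    {"fingers":1,"dx":-0.02,"dy":0.01,"dz":-0.12,"roll":0},
    {"fingers":1,"dx":-0.07,"dy":0.03,"dz":-0.12,"roll":0},
    {"fingers":1,"dx":-0.12,"dy":0.05,"dz":-0.12,"roll":0},
    {"fingers":1,"dx":-0.17,"dy":0.07,"dz":-0.12,"roll":0},
    {"fingers":1,"dx":-0.22,"dy":0.09,"dz":-0.12,"roll":0},
    {"fingers":1,"dx":-0.26,"dy":0.105,"dz":-0.12,"roll":0},
  ],
)

```text
time: 7.9
tool_pos: [0.5905, 0.0172, 0.1131]
tcp_rot: [-2.223, -2.219, 0.001]
wrist_force: [0.4, 0.1, -0.5]
width: 0.305
grip_force: 40.2
```

step_arm(
  commands=[
    {"fingers":1,"dx":-0.04,"dy":0.01,"dz":0,"roll":0},
    {"fingers":1,"dx":-0.075,"dy":0.014,"dz":0,"roll":0},
    {"fingers":1,"dx":-0.094,"dy":0.014,"dz":0,"roll":0},
    {"fingers":1,"dx":-0.094,"dy":0.014,"dz":0,"roll":0},
    {"fingers":1,"dx":-0.094,"dy":0.014,"dz":0,"roll":0},
    {"fingers":1,"dx":-0.094,"dy":0.014,"dz":0,"roll":0},
  ],
)

```text
time: 8.65
tool_pos: [0.6041, -0.0734, 0.1136]
tcp_rot: [-2.22, -2.222, -0.0]
wrist_force: [-0.4, 0.3, -0.4]
width: 0.301
grip_force: 40.2
```

```bash
python3 - <<'E'
from h import *
r=read_state();print(r['tool_pos'],r['tcp_rot'],r['grip_force'],r['width'])
p,d=read_camera("scene");q,e=read_camera("top");np.savez("n6.npz",p=p,d=d,q=q,e=e)
a=p[130:230,250:370];b=q[140:240,300:420]
cv2.imwrite("pics/s6.png",cv2.resize(np.vstack([a,b]),(720*1//1,1200//1))[:0] if 0 else cv2.resize(np.hstack([a,b]),(800,333),interpolation=2))
for nm,P,D in(("scene",p,d),("top",q,e)):
    h=cv2.cvtColor(P,cv2.COLOR_BGR2HSV);m=cv2.inRange(h,(36,130,40),(75,255,255));W=cloud(nm,D)
    k,l,s,c=cv2.connectedComponentsWithStats(m)
    for i in range(1,k):
        if s[i,4]>5 : print(nm,c[i].round(1),s[i],np.median(W[(l==i)&(D>0)],0).round(4))
E
```

```text
[ 0.60409031 -0.07338055  0.11356339] [-2.22042197e+00 -2.22193337e+00 -2.93861049e-04] 40.24388611782342 0.30146010831789777
scene [308.1 172.6] [305 169   8   9  62] [ 0.6054 -0.0656  0.1604]
scene [315.8 267.5] [ 294  246   45   45 1281] [0.6962 0.1263 0.0194]
top [263.5 155.9] [ 245  137   38   39 1319] [0.7005 0.1356 0.0062]
```

View pics/s6.png

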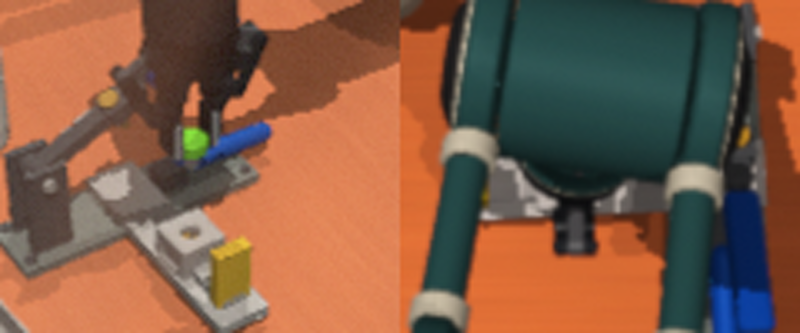

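The stud is held level, with the cap at scene pixel (308,172.6). The die hole is in view near (307,199.6). I'll compare cap and hole in the scene view.

```bash
python3 - <<'E'
from h import *
def proj(n,P):
    c=calibration(n);q=(c["world_to_cam"]@[*P,1])[:3]*[1,-1,-1];u=c["intrinsics"]@q;return u[:2]/u[2]
f=np.load("n6.npz")
for n,P,(u0,v0) in(("scene",f["p"],(307,200)),("scene",np.load("scene0.npz")["p"],(307,200)),("top",np.load("top0.npz")["p"],(350,193))):
    g=cv2.cvtColor(P,cv2.COLOR_BGR2GRAY)[v0-9:v0+10,u0-9:u0+10];print(g[3:16,2:17])
    big=cv2.GaussianBlur(g,(0,0),.7).astype(float);w=np.clip(np.median(g)-25-g.astype(float),0,None)
    yy,xx=np.mgrid[-9:10,-9:10];w*=(xx**2+yy**2<40);u=u0+(w*xx).sum()/w.sum();v=v0+(w*yy).sum()/w.sum()
    print(n,u,v,cast(n,u,v,.054).round(4))
print(proj("scene",[.6041,-.0734,.155]),"cap seen 308.1 172.6; rack cap seen 416.9 269.5, proj",proj("scene",[.486,.2797,.036]))
E
```

```text
[[ 85  91  96 111 136 172 182 182 184 183 180 170 158 150 150]
 [ 98 120 140 172 183 187 185 183 182 183 183 183 167 151 151]
 [148 167 183 182 186 183 184 183 180 183 183 182 174 162 152]
 [186 182 185 182 180 171 173 170 163 171 180 183 179 175 162]
 [186 184 185 180 166 146 127 123 128 141 170 183 182 184 173]
 [181 185 182 173 129 112 116 107 106 116 159 180 182 183 184]
 [176 181 181 176 142 127 125 103 109 126 167 182 184 182 183]
 [159 178 183 184 184 170 151 134 153 176 184 184 183 180 176]
 [117 158 177 183 185 185 185 184 183 183 182 180 178 155 144]
 [ 95 118 160 176 183 185 185 185 184 181 176 157 137 120 111]
 [ 90  93 119 160 178 183 184 182 174 155 128 120 116 128 122]
 [ 90  91  94 117 159 175 174 156 129 115 113 113 108 149 167]
 [ 97  88  93  95 111 135 127 117 115 118 102 108 108 120 150]]
scene 307.48275862068965 200.24137931034483 [ 0.6054 -0.0716  0.054 ]
[[155 155 155 157 156 166 178 178 175 178 174 164 152 144 143]
 [156 160 164 173 180 176 176 176 175 176 175 174 157 142 143]
 [168 173 174 177 173 175 174 177 172 173 173 175 165 153 146]
 [178 174 177 173 171
[... 955 characters left out ...]
16 150 161 162 162]
 [166 164 148 104  71  63  63  65  78  98 113 147 161 162 161]
 [165 165 152 113  75  61  61  65  80 101 116 148 161 162 162]
 [166 165 155 123  82  65  66  74  97 114 126 152 163 165 164]
 [165 165 158 137 105  86  91 100 119 123 136 158 163 164 164]
 [166 165 164 157 139 127 132 129 134 144 155 162 163 164 163]
 [164 164 164 163 159 154 153 150 154 160 162 164 163 163 163]
 [165 165 164 165 164 163 163 163 163 163 163 163 164 163 162]
 [165 164 164 164 164 164 164 163 164 163 163 163 163 163 162]]
top 349.2800369685767 192.2430683918669 [ 0.6053 -0.0731  0.054 ]
[307.35041761 172.68248569] cap seen 308.1 172.6; rack cap seen 416.9 269.5, proj [417.20733804 269.91354486]
```

step_arm(
  commands=[
    {"fingers":1,"dx":0,"dy":0.001,"dz":0.025,"roll":0},
    {"fingers":1,"dx":0,"dy":0.001,"dz":0.05,"roll":0},
    {"fingers":1,"dx":0,"dy":0.001,"dz":0.065,"roll":0},
    {"fingers":1,"dx":0,"dy":0.001,"dz":0.07,"roll":0},
    {"fingers":1,"dx":0,"dy":0.001,"dz":0.074,"roll":0},
    {"fingers":1,"dx":0,"dy":0.001,"dz":0.076,"roll":0},
    {"fingers":1,"dx":0,"dy":0.001,"dz":0.076,"roll":0},
  ],
)

```text
time: 9.62
tool_pos: [0.6057, -0.0748, 0.0381]
tcp_rot: [2.222, 2.22, 0.001]
wrist_force: [-0.4, -0.1, -1.1]
width: 0.302
grip_force: 40.2
```

step_arm(
  commands=[
    {"fingers":1,"dx":0,"dy":0,"dz":0.003,"roll":0},
    {"fingers":1,"dx":0,"dy":0,"dz":0.006,"roll":0},
    {"fingers":1,"dx":0,"dy":0,"dz":0.008,"roll":0},
    {"fingers":1,"dx":0,"dy":0,"dz":0.008,"roll":0},
  ],
)

```text
time: 10.12
tool_pos: [0.6049, -0.0747, 0.0292]
tcp_rot: [-2.222, -2.22, 0.001]
wrist_force: [0.2, -0.2, -0.7]
width: 0.301
grip_force: 40.2
```

```bash
python3 - <<'E'
from h import *
r=read_state();print(r['tool_pos'],r['wrist_force'])
p,d=read_camera("scene");a=p[160:230,270:350]
cv2.imwrite("pics/s7.png",cv2.resize(a,(640,560),interpolation=2))
E
```

```text
[ 0.60493348 -0.0747032   0.02921483] [ 0.20728084 -0.24974296 -0.70893136]
```

View pics/s7.png

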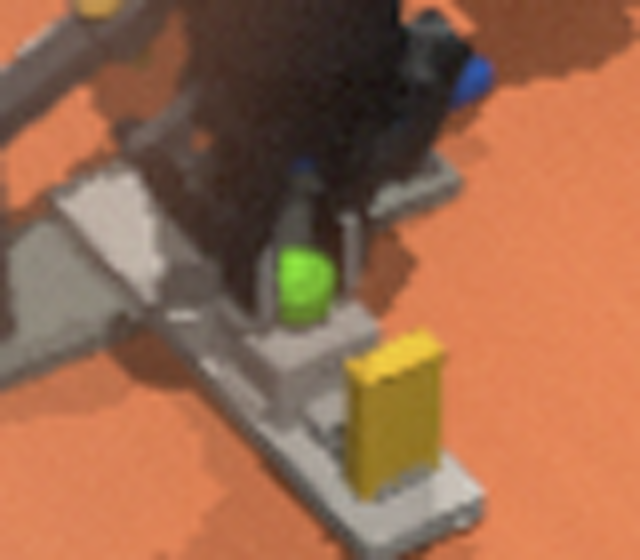

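The cap sits over the die with no contact force and the stud's tip is in the hole. I'll lower 2 mm and open.

step_arm(
  commands=[
    {"fingers":1,"dx":0,"dy":0,"dz":0.0015,"roll":0},
    {"fingers":1,"dx":0,"dy":0,"dz":0.0015,"roll":0},
    {"fingers":0.2,"dx":0,"dy":0,"dz":0.0015,"roll":0},
    {"fingers":-0.2,"dx":0,"dy":0,"dz":0.0015,"roll":0},
    {"fingers":-0.6,"dx":0,"dy":0,"dz":0.0015,"roll":0},
    {"fingers":-1,"dx":0,"dy":0,"dz":0.0015,"roll":0},
    {"fingers":-1,"dx":0,"dy":0,"dz":0.0015,"roll":0},
    {"fingers":-1,"dx":0,"dy":0,"dz":0.0015,"roll":0},
  ],
)

```text
time: 11.18
tool_pos: [0.6052, -0.0747, 0.0281]
tcp_rot: [-2.222, -2.221, 0.0]
wrist_force: [0.2, -0.6, -0.5]
width: 0.998
grip_force: 0.0
```

step_arm(
  commands=[
    {"fingers":-1,"dx":0,"dy":0,"dz":-0.04,"roll":0},
    {"fingers":-1,"dx":0,"dy":0,"dz":-0.08,"roll":0},
    {"fingers":-1,"dx":0.05,"dy":0,"dz":-0.12,"roll":0},
    {"fingers":-1,"dx":0.1,"dy":0,"dz":-0.12,"roll":0},
    {"fingers":0,"dx":0.15,"dy":0,"dz":-0.12,"roll":0},
    {"fingers":1,"dx":0.19,"dy":0,"dz":-0.12,"roll":0},
    {"fingers":1,"dx":0.19,"dy":0,"dz":-0.12,"roll":0},
  ],
)

```text
time: 12.05
tool_pos: [0.6051, 0.118, 0.1481]
tcp_rot: [-2.218, -2.225, -0.001]
wrist_force: [0.1, -0.5, 0.1]
width: 0.378
grip_force: 0.0
```

```bash
cat > look.py <<'E'
from h import *
r=read_state();print(r['time'],r['tool_pos'],r['wrist_force'],r['width'])
for nm in("scene","top"):
    P,D=read_camera(nm);h=cv2.cvtColor(P,cv2.COLOR_BGR2HSV);W=cloud(nm,D)
    for col,lo,hi in(("g",(36,130,40),(75,255,255)),("y",(20,150,60),(33,255,255)),("b",(100,130,50),(130,255,255))):
        k,l,s,c=cv2.connectedComponentsWithStats(cv2.inRange(h,lo,hi))
        for i in range(1,k):
            w=W[(l==i)&(D>0)]
            if s[i,4]>15 and len(w) and .45<np.median(w[:,0])<.66 and -.3<np.median(w[:,1])<.1: print(nm,col,c[i].round(1),s[i],np.median(w,0).round(4),np.percentile(w,3,0).round(3),np.percentile(w,97,0).round(3))
E
python3 look.py
```

```text
12.05 [0.60513219 0.11802115 0.14812898] [ 0.13394241 -0.53762275  0.1360141 ] 0.3778806512956268
scene g [306.6 195.7] [302 191  10  10  71] [ 0.6085 -0.0713  0.0737] [ 0.561 -0.151  0.007] [ 0.62  -0.059  0.078]
scene y [318.8 210.8] [313 202  12  20 184] [ 0.6061 -0.007   0.0657] [ 0.589 -0.016  0.035] [ 0.621 -0.004  0.088]
scene b [315.5 135.6] [311 132  10   9  46] [ 0.5118 -0.184   0.1791] [ 0.5   -0.194  0.173] [ 0.527 -0.176  0.187]
scene b [316.3 173.8] [303 167  28  14 146] [ 0.5096 -0.1831  0.0341] [ 0.46  -0.192  0.025] [ 0.552 -0.177  0.039]
top g [349.6 191.6] [344 186  12  12 114] [ 0.6041 -0.074   0.0752] [ 0.592 -0.086  0.069] [ 0.617 -0.061  0.079]
top y [400.7 179.9] [398 178   6   5  18] [ 0.6235 -0.1837  0.1374] [ 0.619 -0.188  0.135] [ 0.628 -0.177  0.142]
top y [322.5 193.3] [320 185   6  17  95] [ 0.6005 -0.0099  0.0855] [ 0.585 -0.017  0.024] [ 0.617 -0.005  0.089]
top b [401.  225.7] [392 197  20  62 794] [ 0.5242 -0.1849  0.1531] [ 0.46  -0.196  0.028] [ 0.581 -0.175  0.185]
```

The stud stands free with its cap at (0.604,-0.074) and the cap top at z≈75 mm, so its underside is 7 mm above the die. Next I bring the shut fingers down behind the knob.

step_arm(
  commands=[
    {"fingers":1,"dx":-0.03,"dy":-0.003,"dz":0,"roll":0},
    {"fingers":1,"dx":-0.06,"dy":-0.003,"dz":0.02,"roll":0},
    {"fingers":1,"dx":-0.075,"dy":-0.003,"dz":0.06,"roll":0},
    {"fingers":1,"dx":-0.08,"dy":-0.003,"dz":0.1,"roll":0},
    {"fingers":1,"dx":-0.085,"dy":-0.003,"dz":0.118,"roll":0},
    {"fingers":1,"dx":-0.09,"dy":-0.003,"dz":0.118,"roll":0},
    {"fingers":1,"dx":-0.09,"dy":-0.003,"dz":0.118,"roll":0},
  ],
)

```text
time: 13.02
tool_pos: [0.6039, 0.0247, 0.0318]
tcp_rot: [2.222, 2.218, 0.003]
wrist_force: [0.2, 0.3, -0.0]
width: 0.003
grip_force: 0.0
```

```bash
python3 look.py; python3 - <<'E'
from h import *
p,d=read_camera("scene");W=cloud("scene",d)
m=(p.max(2)<115)&(d>0)&(W[...,1]>-.03)&(W[...,1]<.08)&(abs(W[...,0]-.61)<.06)&(W[...,2]>.03)
for z in range(30,150,10):
    w=W[m&(W[...,2]*1000>=z)&(W[...,2]*1000<z+10)]
    if len(w): print(z,len(w),w.min(0).round(3),w.max(0).round(3))
E
```

```text
13.025 [0.60390614 0.02466971 0.03180066] [ 0.24944527  0.32804685 -0.01513608] 0.0030115863732528385
scene g [305.4 194. ] [302 192   8   6  33] [ 0.6075 -0.0782  0.0745] [ 0.596 -0.092  0.068] [0.661 0.012 0.161]
scene y [316.5 215. ] [313 209   9  13  69] [ 0.6161 -0.0062  0.0539] [ 0.602 -0.011  0.033] [0.637 0.036 0.117]
scene b [308.6 176.3] [305 173   7   7  27] [ 0.5378 -0.1836  0.0351] [ 0.524 -0.191  0.031] [ 0.547 -0.176  0.038]
top g [349.5 191.5] [344 186  12  12 112] [ 0.6051 -0.073   0.0751] [ 0.593 -0.085  0.071] [ 0.617 -0.061  0.079]
top b [401.2 225.2] [393 197  19  61 783] [ 0.5242 -0.1854  0.1541] [ 0.461 -0.195  0.03 ] [ 0.581 -0.175  0.185]
30 23 [ 0.595 -0.028  0.03 ] [ 0.622 -0.002  0.04 ]
40 20 [ 0.6   -0.017  0.041] [ 0.622 -0.004  0.049]
50 17 [ 0.604 -0.012  0.05 ] [ 0.623 -0.004  0.059]
60 18 [ 0.601 -0.013  0.06 ] [0.622 0.033 0.07 ]
70 22 [ 0.593 -0.014  0.071] [0.622 0.039 0.08 ]
80 32 [ 0.593 -0.021  0.08 ] [0.621 0.038 0.09 ]
90 30 [0.594 0.021 0.09 ] [0.621 0.038 0.1  ]
100 18 [0.596 0.027 0.1  ] [0.62  0.036 0.109]
110 46 [0.575 0.015 0.11 ] [0.641 0.04  0.12 ]
120 74 [0.565 0.012 0.12 ] [0.641 0.039 0.13 ]
130 71 [0.558 0.019 0.13 ] [0.652 0.044 0.14 ]
140 79 [0.554 0.019 0.14 ] [0.661 0.044 0.15 ]
```

step_arm(
  commands=[
    {"fingers":1,"dx":-0.008,"dy":0,"dz":0,"roll":0},
    {"fingers":1,"dx":-0.016,"dy":0,"dz":0,"roll":0},
    {"fingers":1,"dx":-0.024,"dy":0,"dz":0,"roll":0},
    {"fingers":1,"dx":-0.034,"dy":0.0,"dz":0,"roll":0},
    {"fingers":1,"dx":-0.045,"dy":0.001,"dz":0,"roll":0},
    {"fingers":1,"dx":-0.056,"dy":0.001,"dz":0,"roll":0},
    {"fingers":1,"dx":-0.067,"dy":0.002,"dz":0,"roll":0},
    {"fingers":1,"dx":-0.078,"dy":0.002,"dz":0,"roll":0},
  ],
)

```text
time: 14.18
tool_pos: [0.6049, -0.052, 0.0305]
tcp_rot: [-2.223, -2.219, -0.004]
wrist_force: [1.8, 6.1, -0.1]
width: -0.003
grip_force: 2.9
```

step_arm(
  commands=[
    {"fingers":1,"dx":-0.01,"dy":0,"dz":0,"roll":0},
    {"fingers":1,"dx":-0.02,"dy":0.001,"dz":0,"roll":0},
    {"fingers":1,"dx":-0.028,"dy":0.001,"dz":0,"roll":0},
    {"fingers":1,"dx":-0.034,"dy":0.002,"dz":0,"roll":0},
    {"fingers":1,"dx":-0.038,"dy":0.002,"dz":0,"roll":0},
  ],
)

```text
time: 14.8
tool_pos: [0.6065, -0.0902, 0.0305]
tcp_rot: [-2.223, -2.219, -0.002]
wrist_force: [0.4, 5.8, 2.1]
width: -0.002
grip_force: 2.7
```

```bash
python3 look.py
```

```text
14.8 [ 0.60652614 -0.09019166  0.03046056] [0.44689309 5.83999035 2.09216239] -0.001956958935204503
scene y [298.1 195.8] [296 188   8  14  49] [ 0.6207 -0.1026  0.0508] [ 0.605 -0.106  0.037] [ 0.626 -0.098  0.084]
scene b [324.3 170.7] [318 167  13   9  57] [ 0.4768 -0.1832  0.0336] [ 0.456 -0.194  0.026] [ 0.521 -0.145  0.069]
top b [402.9 225.8] [396 197  16  61 581] [ 0.5219 -0.1873  0.1671] [ 0.463 -0.196  0.033] [ 0.579 -0.125  0.539]
```

step_arm(
  commands=[
    {"fingers":1,"dx":-0.005,"dy":0,"dz":0,"roll":0},
    {"fingers":1,"dx":-0.01,"dy":0,"dz":0,"roll":0},
    {"fingers":1,"dx":-0.013,"dy":0.001,"dz":0,"roll":0},
    {"fingers":1,"dx":-0.015,"dy":0.001,"dz":0,"roll":0},
  ],
)

```text
time: 15.4
tool_pos: [0.607, -0.1027, 0.0305]
tcp_rot: [-2.221, -2.216, -0.005]
wrist_force: [-1.1, 17.4, 6.7]
width: -0.0
grip_force: 8.5
```

step_arm(
  commands=[
    {"fingers":1,"dx":-0.003,"dy":0,"dz":0,"roll":0},
    {"fingers":1,"dx":-0.003,"dy":0,"dz":0,"roll":0},
  ],
)

```text
time: 15.65
tool_pos: [0.607, -0.1026, 0.0305]
tcp_rot: [-2.219, -2.213, -0.009]
wrist_force: [-0.7, 22.4, 7.0]
width: -0.005
grip_force: 11.0
```

The force rose to 22 N and motion stalled at y=-0.1026, so the slide is home. I'll back off, rise and locate the handle.

step_arm(
  commands=[
    {"fingers":1,"dx":0.02,"dy":0,"dz":0,"roll":0},
    {"fingers":1,"dx":0.05,"dy":0,"dz":-0.02,"roll":0},
    {"fingers":1,"dx":0.08,"dy":0,"dz":-0.06,"roll":0},
    {"fingers":1,"dx":0.11,"dy":0,"dz":-0.11,"roll":0},
    {"fingers":1,"dx":0.15,"dy":0,"dz":-0.16,"roll":0},
    {"fingers":1,"dx":0.19,"dy":0,"dz":-0.19,"roll":0},
    {"fingers":1,"dx":0.19,"dy":0,"dz":-0.19,"roll":0},
  ],
)

```text
time: 16.52
tool_pos: [0.6096, 0.0833, 0.224]
tcp_rot: [2.215, 2.221, 0.008]
wrist_force: [-0.1, -0.6, 0.0]
width: 0.001
grip_force: 0.0
```

```bash
python3 look.py; python3 - <<'E'
from h import *
for n in("top","scene"):
    p,d=read_camera(n);W=cloud(n,d);h=cv2.cvtColor(p,cv2.COLOR_BGR2HSV)
    m=(cv2.inRange(h,(100,100,40),(130,255,255))>0)&(d>0)&(W[...,2]>.12)&(W[...,2]<.22)&(abs(W[...,1]+.19)<.06)
    for x in np.arange(.45,.62,.015):
        w=W[m&(W[...,0]>=x)&(W[...,0]<x+.015)]
        if len(w)>3: print(n,x.round(3),len(w),"y",np.percentile(w[:,1],[3,50,97]).round(4),"z",np.percentile(w[:,2],[50,90]).round(3))
E
```

```text
16.525 [0.60957164 0.08334651 0.22403076] [-0.07522218 -0.64135003  0.04231354] 0.0010546419252940706
scene g [287.1 175.7] [283 172   9   9  57] [ 0.6145 -0.1774  0.0737] [ 0.602 -0.191  0.065] [ 0.625 -0.169  0.079]
scene y [298.7 188.9] [293 180  12  20 178] [ 0.6094 -0.1155  0.0647] [ 0.559 -0.175  0.027] [ 0.625 -0.111  0.088]
scene b [315.4 135.6] [310 132  11   9  48] [ 0.5131 -0.1823  0.18  ] [ 0.5   -0.194  0.173] [ 0.529 -0.176  0.185]
scene b [318.9 172.5] [307 167  24  12 111] [ 0.5004 -0.1837  0.0342] [ 0.458 -0.193  0.027] [ 0.538 -0.177  0.039]
top g [393.5 189.9] [391 184   7  12  46] [ 0.6073 -0.1734  0.0752] [ 0.598 -0.18   0.059] [ 0.621 -0.169  0.125]
top y [400.3 180.1] [398 178   6   5  21] [ 0.6236 -0.1819  0.1377] [ 0.619 -0.188  0.134] [ 0.628 -0.177  0.142]
top y [369.6 191.4] [366 184   8  16 112] [ 0.6049 -0.1193  0.0855] [ 0.589 -0.126  0.037] [ 0.621 -0.113  0.09 ]
top b [401.2 225.5] [393 197  19  61 776] [ 0.5242 -0.1853  0.1544] [ 0.461 -0.196  0.03 ] [ 0.581 -0.175  0.185]
top 0.48 18 y [-0.1939 -0.1854 -0.1779] z [0.18  0.185]
top 0.495 77 y [-0.1969 -0.1865 -0.1766] z [0.183 0.187]
top 0.51 80 y [-0.1971 -0.1858 -0.1755] z [0.177 0.181]
top 0.525 79 y [-0.1964 -0.1851 -0.1749] z [0.17  0.174]
top 0.54 80 y [-0.1962 -0.1846 -0.1743] z [0.163 0.168]
top 0.555 77 y [-0.1955 -0.1844 -0.1739] z [0.157 0.16 ]
top 0.57 65 y [-0.1941 -0.183  -0.1734] z [0.151 0.154]
top 0.585 10 y [-0.1926 -0.1852 -0.1779] z [0.14  0.149]
scene 0.495 25 y [-0.1929 -0.1815 -0.1758] z [0.182 0.186]
scene 0.51 33 y [-0.1952 -0.1827 -0.1752] z [0.177 0.181]
scene 0.525 24 y [-0.1937 -0.1834 -0.1757] z [0.172 0.175]
scene 0.54 17 y [-0.1939 -0.186  -0.1791] z [0.166 0.17 ]
scene 0.555 17 y [-0.1925 -0.1856 -0.1755] z [0.159 0.162]
scene 0.57 21 y [-0.1916 -0.1841 -0.1765] z [0.151 0.156]
```

step_arm(
  commands=[
    {"fingers":1,"dx":-0.045,"dy":-0.02,"dz":0,"roll":0},
    {"fingers":1,"dx":-0.1,"dy":-0.04,"dz":0,"roll":0},
    {"fingers":1,"dx":-0.155,"dy":-0.06,"dz":0,"roll":0},
    {"fingers":1,"dx":-0.21,"dy":-0.08,"dz":0,"roll":0},
    {"fingers":1,"dx":-0.25,"dy":-0.08,"dz":0,"roll":0},
    {"fingers":1,"dx":-0.268,"dy":-0.081,"dz":0.02,"roll":0},
    {"fingers":1,"dx":-0.268,"dy":-0.081,"dz":0.05,"roll":0},
    {"fingers":1,"dx":-0.268,"dy":-0.081,"dz":0.065,"roll":0},
  ],
)

```text
time: 17.73
tool_pos: [0.5235, -0.1861, 0.1508]
tcp_rot: [-2.219, -2.215, 0.004]
wrist_force: [-0.7, -0.0, 0.8]
width: 0.002
grip_force: 0.0
```

step_arm(
  commands=[
    {"fingers":1,"dx":0,"dy":0,"dz":0.005,"roll":0},
    {"fingers":1,"dx":0,"dy":0,"dz":0.01,"roll":0},
    {"fingers":1,"dx":0,"dy":0,"dz":0.015,"roll":0},
    {"fingers":1,"dx":0,"dy":0,"dz":0.02,"roll":0},
    {"fingers":1,"dx":0,"dy":0,"dz":0.02,"roll":0},
  ],
)

```text
time: 18.35
tool_pos: [0.5266, -0.1868, 0.1353]
tcp_rot: [2.221, 2.22, 0.001]
wrist_force: [1.0, -0.4, 1.1]
width: -0.003
grip_force: 0.6
```

step_arm(
  commands=[
    {"fingers":1,"dx":0,"dy":-0.002,"dz":0.006,"roll":0},
    {"fingers":1,"dx":0,"dy":-0.004,"dz":0.012,"roll":0},
    {"fingers":1,"dx":0,"dy":-0.005,"dz":0.016,"roll":0},
    {"fingers":1,"dx":0,"dy":-0.006,"dz":0.02,"roll":0},
  ],
)

```text
time: 18.85
tool_pos: [0.5198, -0.1866, 0.1147]
tcp_rot: [-2.222, -2.22, 0.0]
wrist_force: [-0.7, 0.3, 2.7]
width: 0.001
grip_force: 1.0
```

step_arm(
  commands=[
    {"fingers":1,"dx":0,"dy":-0.001,"dz":0.004,"roll":0},
    {"fingers":1,"dx":0,"dy":-0.002,"dz":0.007,"roll":0},
    {"fingers":1,"dx":0,"dy":-0.002,"dz":0.007,"roll":0},
  ],
)

```text
time: 19.23
tool_pos: [0.518, -0.1866, 0.1078]
tcp_rot: [-2.222, -2.22, 0.0]
wrist_force: [-0.4, 1.0, 2.6]
width: 0.001
grip_force: 1.0
```

step_arm(
  commands=[
    {"fingers":1,"dx":0,"dy":-0.001,"dz":0.003,"roll":0},
    {"fingers":1,"dx":0,"dy":-0.001,"dz":0.003,"roll":0},
  ],
)

```text
time: 19.48
tool_pos: [0.5173, -0.1867, 0.105]
tcp_rot: [2.222, 2.22, 0.0]
wrist_force: [-0.4, -0.7, 2.3]
width: -0.001
grip_force: 1.0
```

step_arm(
  commands=[
    {"fingers":1,"dx":0,"dy":-0.001,"dz":0.003,"roll":0},
    {"fingers":1,"dx":0,"dy":-0.001,"dz":0.003,"roll":0},
  ],
)

```text
time: 19.73
tool_pos: [0.5164, -0.1867, 0.102]
tcp_rot: [2.222, 2.22, 0.001]
wrist_force: [0.9, -0.1, 1.3]
width: -0.001
grip_force: 1.0
```

step_arm(
  commands=[
    {"fingers":1,"dx":0,"dy":-0.001,"dz":0.003,"roll":0},
    {"fingers":1,"dx":0,"dy":-0.001,"dz":0.003,"roll":0},
  ],
)

```text
time: 19.98
tool_pos: [0.5154, -0.1867, 0.0989]
tcp_rot: [2.222, 2.22, 0.001]
wrist_force: [1.6, 0.2, 1.0]
width: 0.001
grip_force: 1.0
```

step_arm(
  commands=[
    {"fingers":1,"dx":0,"dy":-0.001,"dz":0.003,"roll":0},
    {"fingers":1,"dx":0,"dy":-0.001,"dz":0.003,"roll":0},
  ],
)

```text
time: 20.23
tool_pos: [0.5141, -0.1866, 0.0959]
tcp_rot: [-2.222, -2.221, -0.0]
wrist_force: [1.8, 0.2, 0.9]
width: 0.0
grip_force: 1.1
```

step_arm(
  commands=[
    {"fingers":1,"dx":0,"dy":-0.001,"dz":0.002,"roll":0},
    {"fingers":1,"dx":0,"dy":-0.001,"dz":0.002,"roll":0},
  ],
)

```text
time: 20.48
tool_pos: [0.5133, -0.1867, 0.0941]
tcp_rot: [2.222, 2.22, 0.0]
wrist_force: [2.4, -0.2, 2.3]
width: 0.002
grip_force: 1.3
```

step_arm(
  commands=[
    {"fingers":1,"dx":0,"dy":0,"dz":0.002,"roll":0},
    {"fingers":1,"dx":0,"dy":0,"dz":0.002,"roll":0},
  ],
)

```text
time: 20.72
tool_pos: [0.513, -0.1867, 0.0921]
tcp_rot: [-2.222, -2.221, 0.0]
wrist_force: [0.7, 0.2, 3.2]
width: -0.002
grip_force: 1.9
```

step_arm(
  commands=[
    {"fingers":1,"dx":0,"dy":0,"dz":0.002,"roll":0},
    {"fingers":1,"dx":0,"dy":0,"dz":0.002,"roll":0},
  ],
)

```text
time: 20.98
tool_pos: [0.5127, -0.1867, 0.0901]
tcp_rot: [-2.222, -2.22, 0.001]
wrist_force: [-0.3, 0.2, 5.3]
width: 0.006
grip_force: 2.3
```

step_arm(
  commands=[
    {"fingers":1,"dx":0,"dy":0,"dz":0.0015,"roll":0},
    {"fingers":1,"dx":0,"dy":0,"dz":0.0015,"roll":0},
  ],
)

```text
time: 21.22
tool_pos: [0.5125, -0.1867, 0.0887]
tcp_rot: [-2.221, -2.22, 0.002]
wrist_force: [-1.1, 0.7, 5.9]
width: 0.003
grip_force: 3.0
```

step_arm(
  commands=[
    {"fingers":1,"dx":0,"dy":0,"dz":0.0015,"roll":0},
    {"fingers":1,"dx":0,"dy":0,"dz":0.0015,"roll":0},
  ],
)

```text
time: 21.48
tool_pos: [0.5122, -0.1867, 0.0873]
tcp_rot: [-2.221, -2.22, 0.002]
wrist_force: [-1.7, -0.7, 6.6]
width: 0.002
grip_force: 3.2
```

step_arm(
  commands=[
    {"fingers":1,"dx":0,"dy":0,"dz":0.0015,"roll":0},
    {"fingers":1,"dx":0,"dy":0,"dz":0.0015,"roll":0},
  ],
)

```text
time: 21.72
tool_pos: [0.5119, -0.1867, 0.0854]
tcp_rot: [-2.221, -2.219, 0.003]
wrist_force: [-2.0, -0.3, 2.1]
width: 0.002
grip_force: 1.3
```

step_arm(
  commands=[
    {"fingers":1,"dx":0,"dy":0,"dz":0.0015,"roll":0},
    {"fingers":1,"dx":0,"dy":0,"dz":0.0015,"roll":0},
  ],
)

```text
time: 21.98
tool_pos: [0.5122, -0.1865, 0.0834]
tcp_rot: [-2.221, -2.22, 0.002]
wrist_force: [-1.6, -0.6, 2.7]
width: -0.003
grip_force: 1.3
```

step_arm(
  commands=[
    {"fingers":1,"dx":0,"dy":0,"dz":0.001,"roll":0},
    {"fingers":1,"dx":0,"dy":0,"dz":0.001,"roll":0},
  ],
)

```text
time: 22.22
tool_pos: [0.5129, -0.1865, 0.0828]
tcp_rot: [-2.222, -2.22, 0.0]
wrist_force: [-2.1, -0.4, 2.5]
width: 0.002
grip_force: 1.3
```

The force dropped from 6.6 to 2 N at z≈0.086, so the stud has passed the claws. I keep easing down until the flush stop is felt.

step_arm(
  commands=[
    {"fingers":1,"dx":0,"dy":-0.001,"dz":0.0015,"roll":0},
    {"fingers":1,"dx":0,"dy":-0.001,"dz":0.0015,"roll":0},
  ],
)

```text
time: 22.48
tool_pos: [0.5126, -0.1866, 0.0816]
tcp_rot: [2.222, 2.22, 0.001]
wrist_force: [0.1, 1.2, 2.2]
width: -0.005
grip_force: 1.3
```

step_arm(
  commands=[
    {"fingers":1,"dx":0,"dy":0,"dz":0.0015,"roll":0},
    {"fingers":1,"dx":0,"dy":0,"dz":0.0015,"roll":0},
  ],
)

```text
time: 22.72
tool_pos: [0.5123, -0.1866, 0.08]
tcp_rot: [2.222, 2.22, 0.0]
wrist_force: [0.3, 0.5, 3.2]
width: 0.002
grip_force: 1.3
```

step_arm(
  commands=[
    {"fingers":1,"dx":0,"dy":0,"dz":0.0015,"roll":0},
    {"fingers":1,"dx":0,"dy":0,"dz":0.0015,"roll":0},
  ],
)

```text
time: 22.98
tool_pos: [0.5122, -0.1866, 0.0787]
tcp_rot: [-2.222, -2.221, -0.0]
wrist_force: [-0.8, 1.1, 4.2]
width: -0.002
grip_force: 2.0
```

step_arm(
  commands=[
    {"fingers":1,"dx":0,"dy":0,"dz":0.001,"roll":0},
    {"fingers":1,"dx":0,"dy":0,"dz":0.001,"roll":0},
  ],
)

```text
time: 23.22
tool_pos: [0.5122, -0.1867, 0.0781]
tcp_rot: [-2.222, -2.22, -0.0]
wrist_force: [-1.3, 1.5, 6.8]
width: 0.001
grip_force: 3.2
```

step_arm(
  commands=[
    {"fingers":1,"dx":0,"dy":0,"dz":0.001,"roll":0},
    {"fingers":1,"dx":0,"dy":0,"dz":0.001,"roll":0},
  ],
)

```text
time: 23.48
tool_pos: [0.5121, -0.1866, 0.0776]
tcp_rot: [-2.222, -2.22, 0.0]
wrist_force: [-3.7, 2.5, 9.7]
width: -0.003
grip_force: 4.6
```

step_arm(
  commands=[
    {"fingers":1,"dx":0,"dy":0,"dz":0.001,"roll":0},
    {"fingers":1,"dx":0,"dy":0,"dz":0.001,"roll":0},
  ],
)

```text
time: 23.72
tool_pos: [0.5121, -0.1867, 0.0771]
tcp_rot: [-2.222, -2.22, 0.0]
wrist_force: [-3.8, 2.0, 12.2]
width: -0.001
grip_force: 6.1
```

```bash
python3 look.py
```

```text
23.725 [ 0.51208037 -0.18667288  0.07713765] [-3.81126392  2.00809893 12.21690379] -0.0010982947885766325
scene g [287.8 177.9] [284 175   8   6  36] [ 0.6148 -0.1753  0.0668] [ 0.601 -0.187  0.06 ] [ 0.623 -0.169  0.072]
scene y [298.5 189. ] [293 180  12  20 165] [ 0.6099 -0.1155  0.0659] [ 0.593 -0.129  0.033] [ 0.625 -0.112  0.088]
scene b [313.8 155.3] [301 149  25  13  98] [ 0.5221 -0.1812  0.1106] [ 0.483 -0.194  0.105] [ 0.555 -0.175  0.116]
scene b [316.5 173.5] [303 167  28  14 147] [ 0.5088 -0.183   0.0342] [ 0.46  -0.193  0.026] [ 0.55  -0.177  0.04 ]
top y [369.6 191.4] [366 184   8  16 111] [ 0.6048 -0.1193  0.085 ] [ 0.589 -0.126  0.04 ] [ 0.621 -0.113  0.09 ]
top y [399.4 186.4] [397 184   6   6  23] [ 0.6135 -0.1831  0.1105] [ 0.607 -0.188  0.107] [ 0.618 -0.178  0.114]
top b [397.6 252.6] [394 247   7  11  56] [ 0.4652 -0.1851  0.038 ] [ 0.453 -0.192  0.031] [ 0.479 -0.125  0.505]
```

The cap has dropped 7 mm, with its top near z≈0.068, and the force is climbing steeply, so it is flush. I'll press one small step more and then release.

step_arm(
  commands=[
    {"fingers":1,"dx":0,"dy":0,"dz":0.001,"roll":0},
    {"fingers":1,"dx":0,"dy":0,"dz":0.001,"roll":0},
  ],
)

```text
time: 24.08
tool_pos: [0.5121, -0.1867, 0.0767]
tcp_rot: [-2.222, -2.22, 0.0]
wrist_force: [-6.4, 2.7, 16.8]
width: -0.0
grip_force: 7.8
```

step_arm(
  commands=[
    {"fingers":1,"dx":0,"dy":0.002,"dz":-0.01,"roll":0},
    {"fingers":1,"dx":0,"dy":0.004,"dz":-0.02,"roll":0},
    {"fingers":1,"dx":0,"dy":0.008,"dz":-0.035,"roll":0},
    {"fingers":1,"dx":0,"dy":0.012,"dz":-0.05,"roll":0},
    {"fingers":1,"dx":0,"dy":0.014,"dz":-0.065,"roll":0},
    {"fingers":1,"dx":0,"dy":0.014,"dz":-0.09,"roll":0},
    {"fingers":1,"dx":0,"dy":0.014,"dz":-0.13,"roll":0},
    {"fingers":1,"dx":0,"dy":0.014,"dz":-0.17,"roll":0},
  ],
)

```text
time: 25.08
tool_pos: [0.5257, -0.1866, 0.2458]
tcp_rot: [-2.222, -2.22, 0.001]
wrist_force: [-0.1, -0.6, -0.1]
width: 0.004
grip_force: 0.0
```

step_arm(
  commands=[
    {"fingers":1,"dx":0.05,"dy":0,"dz":0,"roll":0},
    {"fingers":1,"dx":0.1,"dy":0,"dz":0,"roll":0},
    {"fingers":1,"dx":0.15,"dy":0,"dz":0,"roll":0},
    {"fingers":1,"dx":0.2,"dy":0,"dz":0,"roll":0},
    {"fingers":1,"dx":0.25,"dy":0,"dz":0,"roll":0},
    {"fingers":1,"dx":0.25,"dy":0,"dz":0,"roll":0},
  ],
)

```text
time: 25.82
tool_pos: [0.526, 0.0663, 0.245]
tcp_rot: [-2.217, -2.226, -0.001]
wrist_force: [-0.4, -0.8, -0.1]
width: 0.003
grip_force: 0.0
```

```bash
python3 look.py
```

```text
25.825 [0.52603687 0.06625691 0.24500846] [-0.43837021 -0.84442979 -0.0776519 ] 0.0029077887184040955
scene g [287.5 177. ] [283 174   9   7  52] [ 0.6112 -0.1789  0.0666] [ 0.599 -0.192  0.059] [ 0.623 -0.169  0.071]
scene y [298.5 188.9] [293 180  12  20 162] [ 0.6097 -0.1159  0.0653] [ 0.594 -0.127  0.035] [ 0.625 -0.112  0.088]
scene b [315.8 134.8] [314 132   5   7  20] [ 0.5106 -0.1839  0.1814] [ 0.503 -0.192  0.175] [ 0.521 -0.178  0.188]
scene b [315.7 173.8] [303 167  28  13 128] [ 0.5121 -0.1841  0.0347] [ 0.464 -0.192  0.026] [ 0.551 -0.176  0.039]
top g [393.7 190.8] [391 186   7  10  47] [ 0.6063 -0.1743  0.0681] [ 0.595 -0.181  0.062] [ 0.618 -0.17   0.13 ]
top y [369.6 191.3] [366 184   8  16 113] [ 0.6051 -0.1191  0.085 ] [ 0.589 -0.126  0.037] [ 0.621 -0.113  0.09 ]
top b [401.2 225.2] [393 197  19  61 770] [ 0.5244 -0.1853  0.1542] [ 0.461 -0.195  0.03 ] [ 0.581 -0.175  0.185]
```

The cap top is at 0.068 m, which is 56 + 12 mm and so flush. The handle is open and the slide is still home, so I hand in.

```bash
python3 -c "from workcell import *; print(finish_job())"
```

```text
the job is handed in; nothing more can be done
None
```

I set the green stud in the die, pushed the slide home and pressed until the cap sat flush at about 17 N, then let the pliers spring open. The job is handed in at about 26 s of the 64 s; `finish_job()` gave no verdict, and my checks were camera and force readings.

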